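# Empty the tipping drum and bring the heaviest tin

## Task

Tip the steel drum over by its crank so that all three brass pieces slide out into the plywood tray, and swing the drum back fully upright. Then heft the three identical closed tins to find the heaviest, leaving the other two standing on the bench, and finish while still holding the heaviest one still and upright over the middle of the drum's mouth, about a hand's breadth above the rim, ready to refill it. Leave everything else on the bench where it is.

Things in the scene. Friction and masses are not known exactly. Their poses are not given: they have to be found in the camera images.
- tumbler: Dark steel frame of a bench tipping drum, base 150 (x) x 115 (y), fixed to the bench. Origin on the bench top, under the centre of the upright drum; its x axis is parallel to the hinge and points away from the crank; its y axis points to the side on which the tray stands; z up.
- drum (a joint): Hinge of the open steel drum (tapered: outside diameter 84 at the mouth, 64 at the foot, 85 tall, walls 4). 0 = upright, mouth up, on its stop; grows to 2.3 rad (stop) as it tips to the tray's side (+y of the frame), mouth looking down into the tray. Stiff: about 0.22 N m of friction plus up to 0.2 N m of weight; stays where it is left.
- drum_hinge (a point): Point on the hinge axis, 42 to the tray's side of the frame's origin and 75 above the bench. The axis is level, along the frame's x.
- drum_grip (a point): Middle of the free part of the crank's wooden peg: round rod, 12 diameter, 55 long, parallel to the hinge, on the robot's side. Rigid with the drum, 90 from the hinge axis, 98 along -x of the frame from drum_hinge. Drum upright: it leans 1.15 rad from straight up, away from the tray; tipped: 1.15 rad to the tray's side. Turns between the pads. Crank arm 26 nearer the drum.
- drum_mouth (a point): Centre of the drum's mouth, at rim height (115 above the bench when upright). Opening 76 in diameter.
- table: The wooden bench top, its surface at height 0.
- tray: Shallow open plywood tray, 190 (its x) x 180 (its y) x 35 tall, walls 4, fixed to the bench beside the drum on the side to which it tips. Origin at the centre of its underside.
- piece0: Brass piece that starts in the drum, round, 16 diameter x 18, 28 g. Origin at the centre of its underside.
- piece1: Brass piece that starts in the drum, round, 16 diameter x 18, 28 g. Origin at the centre of its underside.
- piece2: Brass piece that starts in the drum, square, 14 x 14 x 18, 28 g. Origin at the centre of its underside.
- tin_a: One of three closed metal tins that look exactly alike: round, 56 diameter (lid 57), 60 tall, lid fixed. Starts standing on the bench to the right of the drum. Origin at the centre of its underside, z up. They hold different amounts of metal that may shift a little: the heaviest 0.6 to 0.8 kg in all, the other two 0.2 to 0.42 kg each. Only weight tells which; it changes from run to run.
- tin_b: One of three closed metal tins that look exactly alike: round, 56 diameter (lid 57), 60 tall, lid fixed. Starts standing on the bench to the right of the drum. Origin at the centre of its underside, z up. They hold different amounts of metal that may shift a little: the heaviest 0.6 to 0.8 kg in all, the other two 0.2 to 0.42 kg each. Only weight tells which; it changes from run to run.
- tin_c: One of three closed metal tins that look exactly alike: round, 56 diameter (lid 57), 60 tall, lid fixed. Starts standing on the bench to the right of the drum. Origin at the centre of its underside, z up. They hold different amounts of metal that may shift a little: the heaviest 0.6 to 0.8 kg in all, the other two 0.2 to 0.42 kg each. Only weight tells which; it changes from run to run.
- hex_block: Bystander, to be left alone: six-sided dark steel block, 60 mm across, 35 mm tall.
- bottle: Bystander, to be left alone: green glass bottle, 62 mm diameter, 190 mm tall.
- screwdriver: Bystander, to be left alone: screwdriver with a red handle, lying.
- wood_ring: Bystander, to be left alone: small dark wooden ring lying flat, 28 mm diameter, 10 mm tall.
- pliers: Bystander, to be left alone: pliers with red handles, lying.
There are look-alikes about, which are no part of the job. What is shaped like the tin_b but green or purple is not meant.

How it is judged:
By the outcome, as a careful person would: the job done as asked, in the order asked, and still so for the second after the job is handed in, while the arm keeps its last pose, push and grip.
It also fails if it takes over 72 s, if anything falls off the work surface, if the arm or the gripper's body presses on something with over 40 N, if the wrist force passes 120 N, or if a joint passes its speed limit or range.

## Robot

A 7-joint arm with a two-finger parallel gripper is mounted at the origin on the work surface. World frame = base frame: x ahead of the robot, y to its left, z up, the work surface at z = 0. Lengths are in m, angles in rad, forces in N, time in s.
With the tool pointing down it reaches from about 0.425 to 0.8 m from the base axis. Payload 8.3 kg.
Tool frame: the origin (TCP) lies at the very end of the fingers, on their centre line; the grasp point (between the pads) lies 19 mm behind it; z points along the fingers, y is the line along which they close (so a half turn about z gives the same grasp; the last joint's range is limited). The gripper opens to 85 mm and grips with 20 to 120 N. Pads are 22 mm wide; open, the fingers measure 114 mm over their backs; the gripper's body (76 mm by 85 mm) begins 54 mm behind the grasp point. The pads swing forward as they close: fully open they stand 13 mm farther back than shut.
Start: joints at [1.149, 0.383, 0.016, 1.37, -0.006, 1.388, -0.046], TCP at [0.22, -0.585, 0.231] pointing down, gripper open.
Joint ranges: [-2.95, 2.95], [-0.25, 2.06], [-1.52, 1.56], [0.18, 2.33], [-1.44, 4.58], [0.02, 2.06], [-3.01, 3.01]. Speed limits (rad/s): [2.39, 2.39, 3.01, 3.01, 3.14, 3.14, 3.14].

## Interface

Orientations are given as a 3x3 rotation matrix whose columns are the frame's x, y, z axes.
In Python, from rig import bot gives the robot as it stands.
- The arm moves only by the tool move_arm, never from a script. Its argument "rows" is a list of rows, each an object of numbers: "fingers": the gripper's target within -1 to 1 (fully open at 1, half-way at 0, shut at -1); "dx", "dy", "dz": the shift along the world's x, y, z in units of 0.06 m (1.0 is 0.06 m); "twist": the turn about the world's z in units of 6 degrees (1.0 is 6 degrees). In form: [{"fingers": .., "dx": .., "dy": .., "dz": .., "twist": ..}, ...]. A call has 1 to 8 rows; each row shifts and turns the commanded pose from where the row before left it; what a row does not reach is not made up. A row lasts 1/8 s, in which the tool goes at most 62.5 mm and 10.7 degrees, less where a joint would pass 70% of its speed; a pose out of reach is approached as far as the arm can. A call with a number of a shift or a turn outside -1 to 1 is refused whole. A call with a gripper value outside its range is refused whole. The fingers move at their own pace and stop on an object; "squeeze" is the grip in N (left out, the last holds). Time passes only in rows, so rows that do not move let the fingers close. It gives the time, the measured TCP pose, the force, the opening and the grip force at its end, in the units of the state.
- bot.state(): the state, without advancing time (a new reading comes with each control period).
- bot.snapshot(name): name is "scene" or "top" or "wrist"; returns the picture (384x512x3 uint8, red, green, blue); there is no depth.
- bot.calibration(name): a dict with "vertical_fov" (degrees; the focal length in pixels is half the picture's height over the tangent of half this angle, whatever the lens; pixels are square), "cx", "cy" (the principal point, pixels), "R" (3x3) and "t" (3): a world point X has camera coordinates R X + t. Camera axes: x right, y down, z forward; pixel columns grow to the right and rows downward; lengths in m; the calibration is good to about 2 mm. A picture is of the moment at which its call begins: read the wrist's pose just before it. calibration takes no time and is no camera call; for the wrist camera it gives the pose at the moment of the call.
- bot.close_job(): hands the job in; it is judged then, once.
Trained networks look in the newest picture that a camera, given by its name, has taken for a name from the list of things; names that differ only in an ending like _2 or _b are one class to them, and where a whole thing is asked for, a point or a joint stands for the part that bears it (a point fixed in the world has none). Each returns a list of dicts, best first, with "conf" (0 to 1); they miss things now and then, are a little off and sometimes report something else, mostly with a low value. They report only what shows in the picture. A call takes as long as a camera call. They do not tell look-alikes from the thing itself.
- bot.search_frame(camera, name): "box" ([centre column, centre row, width, height] in pixels, round what is visible of it).
The state is a dict: "time": time; "qpos": joint angles; "qvel": joint speeds; "effort": joint torques, N m; "tool_pos": TCP position; "tool_rot": TCP orientation; "wrist_force": force on the tool from outside, world axes, zero at the start; "ft_torque": the same for the moment, N m; "gripper_width": finger opening in m; "grasp_force": force on a finger pad.
Only numpy, scipy, OpenCV 4.12 (cv2) and the standard library are available. Lean on these libraries where they do the work, as an engineer would, in place of code of your own. Each camera call takes 0.05 s, during which the arm holds its last target. There are 200 camera calls.

## Working session

There is one attempt and no reset: what is moved stays moved. The work goes in short steps, Python scripts to look and compute and a tool call to move; the robot and the scene stay as the last step left them, time stands still between calls to the robot, and variables do not carry over. Pictures are saved under pics/ and viewed, at most 10 in all, crops included, and the job is handed in when it is done.

Besides the shell and the picture viewer there is one more tool, called after "Emit:" as a command line: name --argument value ..., lists and objects as JSON in quotes. move_arm: Moves the arm, as the interface text tells. Its arguments: {"type":"object","properties":{"rows":{"type":"array","items":{"type":"object","properties":{"fingers":{"type":"number"},"dx":{"type":"number","minimum":-1,"maximum":1},"dy":{"type":"number","minimum":-1,"maximum":1},"dz":{"type":"number","minimum":-1,"maximum":1},"twist":{"type":"number","minimum":-1,"maximum":1}}}},"squeeze":{"type":"number"}},"required":["rows"]}

```bash
mkdir -p pics; ls; cat > h.py <<'E'
import numpy as np, cv2
from rig import bot
def snap(c,fn=None):
    im=bot.snapshot(c)
    if fn: cv2.imwrite('pics/'+fn,cv2.cvtColor(im,cv2.COLOR_RGB2BGR))
    return im
def px(c,u,v,z):
    k=bot.calibration(c);R=np.array(k['R']);t=np.array(k['t'])
    f=192/np.tan(np.radians(k['vertical_fov'])/2)
    d=R.T@np.array([(u-k['cx'])/f,(v-k['cy'])/f,1]);o=-R.T@t
    return o+d*(z-o[2])/d[2]
def proj(c,X):
    k=bot.calibration(c);R=np.array(k['R']);t=np.array(k['t'])
    f=192/np.tan(np.radians(k['vertical_fov'])/2)
    p=R@np.array(X)+t
    return np.array([k['cx']+f*p[0]/p[2],k['cy']+f*p[1]/p[2]])
E
python3 - <<'E'
from h import *
np.set_printoptions(precision=3,suppress=True)
a=snap('top');b=snap('scene')
cv2.imwrite('pics/a.png',cv2.cvtColor(cv2.resize(a,(800,600)),cv2.COLOR_RGB2BGR))
cv2.imwrite('pics/b.png',cv2.cvtColor(cv2.resize(b,(800,600)),cv2.COLOR_RGB2BGR))
for n in ['tumbler','drum','drum_grip','tray','tin_a','piece0']:
    for d in bot.search_frame('top',n)[:5]: print(n,np.array(d['box']),round(d['conf'],2),px('top',*d['box'][:2],0.06))
s=bot.state();print(s['time'],s['tool_rot'],s['wrist_force'],{k:np.array(v) for k,v in bot.calibration('top').items()})
E
```

```text
pics
tumbler [169.6 198.9  48.1  71.5] 0.73 [0.568 0.18  0.06 ]
drum [161.4 198.7  37.7  74.5] 0.68 [0.568 0.202 0.06 ]
drum_grip [162.9 201.7  35.6  63. ] 0.64 [0.56  0.198 0.06 ]
tray [118.4 186.1  77.5  77.1] 0.61 [0.6   0.319 0.06 ]
tin_a [322.8 276.6  25.4  17.7] 0.79 [ 0.372 -0.226  0.06 ]
tin_a [290.8 191.8  20.   27.6] 0.78 [ 0.593 -0.143  0.06 ]
tin_a [379.4 280.5  27.9  24.6] 0.78 [ 0.364 -0.373  0.06 ]
tin_a [351.8 244.2  26.5  23.3] 0.75 [ 0.456 -0.303  0.06 ]
tin_a [254.5 230.3  21.4  19.8] 0.53 [ 0.488 -0.047  0.06 ]
piece0 [162.6 205.3  36.5  66.2] 0.47 [0.55  0.198 0.06 ]
0.4 [[ 0.936  0.351 -0.   ]
 [ 0.351 -0.936  0.   ]
 [ 0.    -0.    -1.   ]] [-0.128  0.033  0.709] {'vertical_fov': array(49.292), 'cx': array(255.792), 'cy': array(187.703), 'R': array([[ 0.017, -1.   ,  0.008],
       [-0.986, -0.018, -0.165],
       [ 0.166, -0.005, -0.986]]), 't': array([-0.059,  0.603,  1.08 ])}
```

View pics/a.png

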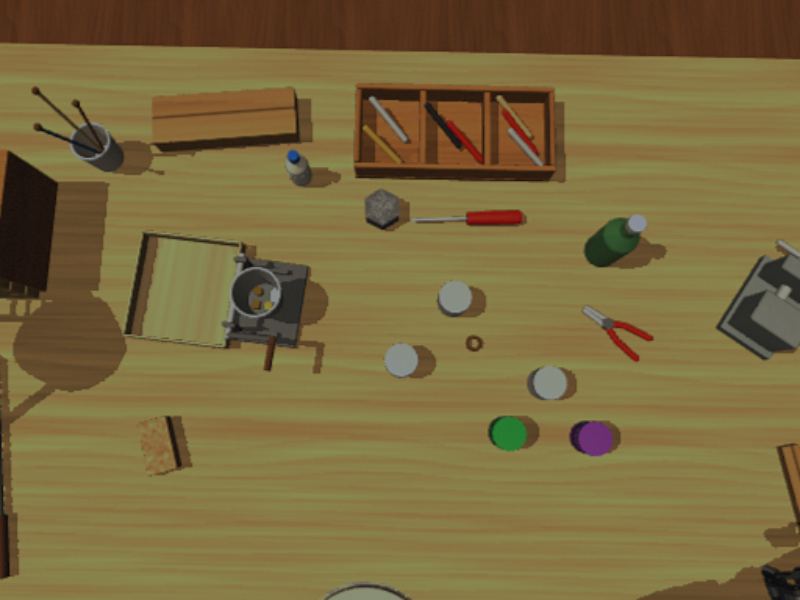

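View pics/b.png

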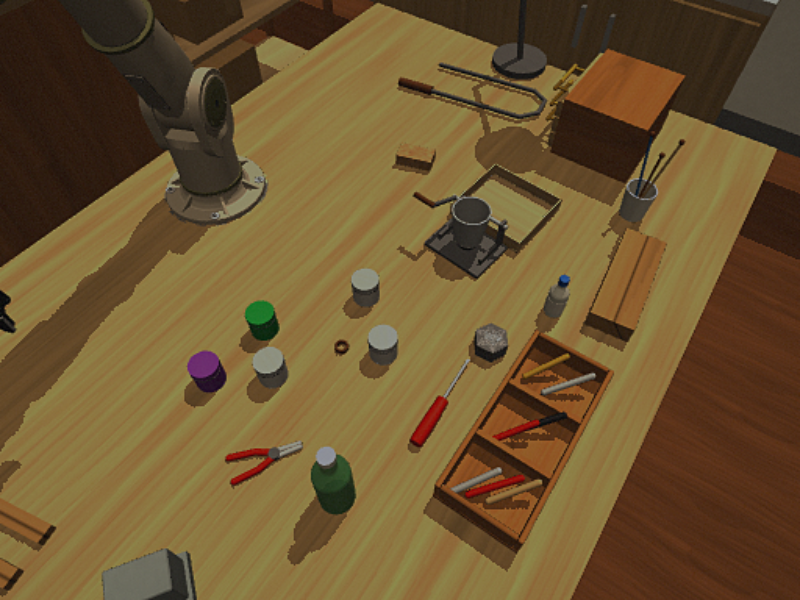

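The top view shows three silver tins at about (455,298), (401,360) and (549,382). The green (508,433) and purple (595,438) ones are look-alikes. The drum mouth is at (256,292), with the crank peg running from (271,338) to (267,370) and the tray at its left. The silver ones match "identical metal tins"; I'll confirm in a close view before reaching.

```bash
python3 - <<'E'
from h import *
np.set_printoptions(precision=3,suppress=True)
P=lambda u,v,z:px('top',u*.64,v*.64,z)
m=P(256,292,.115);e=P(267,370,.112);c=P(271,338,.112)
print('mouth',m,'peg',e,c,(e+c)/2)
T=[P(*q,.035) for q in [(145,233),(243,241),(226,347),(126,335)]];print(np.array(T))
F=[P(*q,.01) for q in [(308,264),(299,347)]];print(np.array(F))
for a in [(T[1],T[2]),(T[0],T[3]),(F[0],F[1]),(c,e)]:
  d=a[0]-a[1];print('yaw',np.degrees(np.arctan2(d[1],d[0])))
for q in [(455,298),(401,360),(549,382)]: print(P(*q,.06))
k=bot.calibration('wrist');s=bot.state();print(-np.array(k['R']).T@k['t']-s['tool_pos'],np.array(k['R'])@s['tool_rot'],k['vertical_fov'])
E
```

```text
mouth [0.591 0.185 0.115] peg [0.465 0.162 0.112] [0.516 0.158 0.112] [0.491 0.16  0.112]
[[0.706 0.405 0.035]
 [0.695 0.231 0.035]
 [0.507 0.249 0.035]
 [0.524 0.423 0.035]]
[[0.661 0.117 0.01 ]
 [0.511 0.127 0.01 ]]
yaw -5.662851856372291
yaw -5.656474243015076
yaw -3.77258358265567
yaw -4.292931814286737
[ 0.595 -0.144  0.06 ]
[ 0.488 -0.053  0.06 ]
[ 0.455 -0.302  0.06 ]
[0.079 0.029 0.142] [[-0.001  1.     0.   ]
 [-0.946 -0.001 -0.323]
 [-0.323 -0.001  0.946]] 69.77417971578383
```

Emit:
move_arm --rows '[{"fingers":1,"dx":0.57,"dy":0.78,"dz":0.1},{"fingers":1,"dx":0.57,"dy":0.8,"dz":0.1},{"fingers":1,"dx":0.57,"dy":0.8,"dz":0},{"fingers":1,"dx":0.57,"dy":0.8,"dz":0},{"fingers":1,"dx":0.57,"dy":0.8,"dz":0},{"fingers":1,"dx":0.57,"dy":0.8,"dz":0},{"fingers":1,"dx":0.57,"dy":0.8,"dz":0}]'

```text
invalid input
```

Emit:
move_arm --rows '[{"fingers":1,"dx":0.07,"dy":0.96,"twist":-0.6},{"fingers":1,"dx":0.07,"dy":0.96,"twist":-0.6},{"fingers":1,"dx":0.07,"dy":0.96,"twist":-0.6},{"fingers":1,"dx":0.07,"dy":0.96,"twist":-0.6},{"fingers":1,"dx":0.07,"dy":0.96,"twist":-0.6},{"fingers":1,"dx":0.07,"dy":0.96,"twist":-0.6},{"fingers":1,"dx":0.07,"dy":0.96,"twist":-0.6},{"fingers":1}]'

```text
invalid input
```

```bash
python3 - <<'E'
from h import *
np.set_printoptions(precision=3,suppress=True)
s=bot.state();print(s['time'],np.array(s['tool_pos']),np.array(s['tool_rot']),np.array(s['qpos']),s['wrist_force'])
w=snap('wrist','w1.png')
print(proj('wrist',[.49,.154,.112]),proj('wrist',[.591,.185,.115]))
for n in ['drum_grip','drum']: 
  for d in bot.search_frame('wrist',n)[:2]: print(n,np.array(d['box']),d['conf'])
E
```

```text
0.4 [ 0.22  -0.585  0.231] [[ 0.936  0.351 -0.   ]
 [ 0.351 -0.936  0.   ]
 [ 0.    -0.    -1.   ]] [ 1.149  0.384  0.016  1.37  -0.006  1.388 -0.047] [-0.128  0.033  0.709]
[-1241.128 -1039.617] [-1979.628 -2039.628]
```

View pics/w1.png

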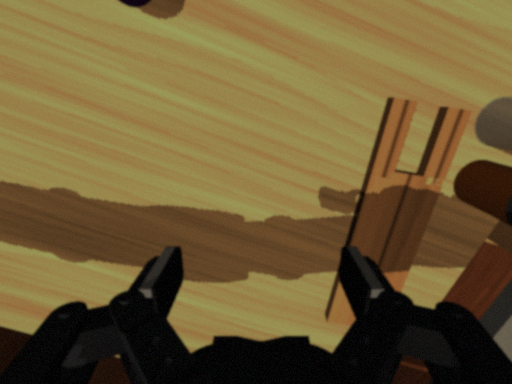

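The arm did not move: the wrist picture is still at the start, with the open fingers at (165,270) and (355,270). The rows probably need all five keys.

Emit:
move_arm --rows '[{"fingers":1,"dx":0.57,"dy":0.78,"dz":0.1,"twist":0},{"fingers":1,"dx":0.57,"dy":0.8,"dz":0.1,"twist":0},{"fingers":1,"dx":0.57,"dy":0.8,"dz":0,"twist":0},{"fingers":1,"dx":0.57,"dy":0.8,"dz":0,"twist":0},{"fingers":1,"dx":0.57,"dy":0.8,"dz":0,"twist":0},{"fingers":1,"dx":0.57,"dy":0.8,"dz":0,"twist":0},{"fingers":1,"dx":0.57,"dy":0.8,"dz":0,"twist":0}]'

```text
time: 1.42
tool_pos: [0.4598, -0.2488, 0.2436]
tool_rot: [[0.936, 0.351, 0.001], [0.351, -0.936, -0.001], [0.0, 0.001, -1.0]]
wrist_force: [0.5, -1.1, -0.6]
gripper_width: 0.0855
grasp_force: 0.0
```

Emit:
move_arm --rows '[{"fingers":1,"dx":0.07,"dy":0.96,"dz":0,"twist":-0.6},{"fingers":1,"dx":0.07,"dy":0.96,"dz":0,"twist":-0.6},{"fingers":1,"dx":0.07,"dy":0.96,"dz":0,"twist":-0.6},{"fingers":1,"dx":0.07,"dy":0.96,"dz":0,"twist":-0.6},{"fingers":1,"dx":0.07,"dy":0.96,"dz":0,"twist":-0.6},{"fingers":1,"dx":0.07,"dy":0.96,"dz":0,"twist":-0.6},{"fingers":1,"dx":0.07,"dy":0.96,"dz":0,"twist":-0.6},{"fingers":1,"dx":0,"dy":0,"dz":0,"twist":0}]'

```text
time: 2.42
tool_pos: [0.4872, 0.1587, 0.2436]
tool_rot: [[0.997, -0.073, 0.0], [-0.073, -0.997, 0.003], [0.0, -0.003, -1.0]]
wrist_force: [0.8, -0.4, -0.2]
gripper_width: 0.0852
grasp_force: 0.0
```

```bash
python3 - <<'E'
from h import *
np.set_printoptions(precision=3,suppress=True)
s=bot.state();print(s['time'],np.array(s['tool_pos']),np.array(s['tool_rot']),np.array(s['qpos']),s['wrist_force'])
w=snap('wrist','w2.png')
print(proj('wrist',[.49,.154,.112]),proj('wrist',[.591,.185,.115]))
for n in ['drum_grip','drum']: 
  for d in bot.search_frame('wrist',n)[:2]: print(n,np.array(d['box']),d['conf'])
E
```

```text
2.425 [0.487 0.159 0.244] [[ 0.997 -0.073  0.   ]
 [-0.073 -0.997  0.003]
 [ 0.    -0.003 -1.   ]] [ 0.138  0.176 -0.582  1.635  0.096  1.359 -2.1  ] [ 0.838 -0.414 -0.243]
[262.268 181.436] [220.05   78.905]
drum_grip [217.2 101.2  97.9 202.5] 0.86
drum [220.1 101.9  93.2 203.8] 0.72
```

View pics/w2.png

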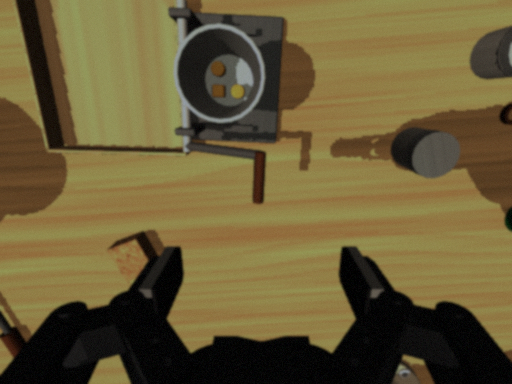

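The wrist view shows three pieces in the drum at (219,72), the peg from (260,152) to (258,202), and a tin at (430,152).

```bash
python3 - <<'E'
from h import *
np.set_printoptions(precision=4,suppress=True)
for u,v,z in [(260,152,.112),(258,202,.112),(259.5,179,.112),(220,74,.115),(188,152,.075),(181,0,.075),(434,156,.06)]: print(u,v,px('wrist',u,v,z))
E
```

```text
260 152 [0.5215 0.1502 0.112 ]
258 202 [0.4684 0.1567 0.112 ]
259.5 179 [0.4936 0.153  0.112 ]
220 74 [0.5959 0.1803 0.115 ]
188 152 [0.5213 0.2323 0.075 ]
181 0 [0.6676 0.2144 0.075 ]
434 156 [ 0.49   -0.0559  0.06  ]
```

Emit:
move_arm --rows '[{"fingers":0.2,"dx":0.03,"dy":-0.09,"dz":-0.7,"twist":-0.4},{"fingers":0.2,"dx":0,"dy":0,"dz":-0.7,"twist":0},{"fingers":0.2,"dx":0,"dy":0,"dz":-0.7,"twist":0},{"fingers":0.2,"dx":0,"dy":0,"dz":-0.42,"twist":0},{"fingers":-1,"dx":0,"dy":0,"dz":0,"twist":0},{"fingers":-1,"dx":0,"dy":0,"dz":0,"twist":0},{"fingers":-1,"dx":0,"dy":0,"dz":0,"twist":0},{"fingers":-1,"dx":0,"dy":0,"dz":0,"twist":0}]' --squeeze 50

```text
time: 3.58
tool_pos: [0.4908, 0.162, 0.0929]
tool_rot: [[0.994, -0.111, 0.006], [-0.111, -0.994, 0.02], [0.004, -0.02, -1.0]]
wrist_force: [16.4, 51.0, -32.7]
gripper_width: 0.0103
grasp_force: 48.5
```

```bash
python3 - <<'E'
import numpy as np
# arc in units, 20 steps from -1.15 to 1.15, smooth ends
N=20;s=np.linspace(0,1,N+1);s=s-0.07*np.sin(2*np.pi*s)
for end in [1.15+.03]:
  a=-1.15+(end+1.15)*s
  y=.09*np.sin(a);z=.09*np.cos(a)
  for dy,dz in zip(np.diff(y),np.diff(z)): print([round(v/.06,3) for v in (.113*dy,.9936*dy,dz)])
E
```

```text
[np.float64(0.005), np.float64(0.043), np.float64(0.089)]
[np.float64(0.006), np.float64(0.053), np.float64(0.092)]
[np.float64(0.008), np.float64(0.067), np.float64(0.1)]
[np.float64(0.01), np.float64(0.088), np.float64(0.108)]
[np.float64(0.013), np.float64(0.114), np.float64(0.115)]
[np.float64(0.017), np.float64(0.146), np.float64(0.116)]
[np.float64(0.02), np.float64(0.179), np.float64(0.107)]
[np.float64(0.024), np.float64(0.21), np.float64(0.087)]
[np.float64(0.027), np.float64(0.235), np.float64(0.056)]
[np.float64(0.028), np.float64(0.248), np.float64(0.017)]
[np.float64(0.028), np.float64(0.247), np.float64(-0.025)]
[np.float64(0.026), np.float64(0.233), np.float64(-0.063)]
[np.float64(0.024), np.float64(0.207), np.float64(-0.093)]
[np.float64(0.02), np.float64(0.176), np.float64(-0.112)]
[np.float64(0.016), np.float64(0.142), np.float64(-0.12)]
[np.float64(0.013), np.float64(0.111), np.float64(-0.118)]
[np.float64(0.01), np.float64(0.085), np.float64(-0.111)]
[np.float64(0.007), np.float64(0.064), np.float64(-0.102)]
[np.float64(0.006), np.float64(0.05), np.float64(-0.094)]
[np.float64(0.005), np.float64(0.041), np.float64(-0.09)]
```

Emit:
move_arm --rows '[{"fingers":-1,"dx":0,"dy":0.1,"dz":0,"twist":0},{"fingers":-1,"dx":0,"dy":0.1,"dz":0,"twist":0},{"fingers":-1,"dx":0,"dy":0,"dz":0,"twist":0}]'

```text
time: 3.95
tool_pos: [0.4907, 0.1622, 0.0927]
tool_rot: [[0.993, -0.121, 0.002], [-0.121, -0.993, 0.005], [0.001, -0.005, -1.0]]
wrist_force: [4.4, 14.2, -10.2]
gripper_width: 0.0105
grasp_force: 50.2
```

```bash
python3 - <<'E'
from h import *
np.set_printoptions(precision=4,suppress=True)
s=bot.state();print(s['time'],np.array(s['tool_pos']),s['wrist_force'],s['ft_torque'],s['gripper_width'])
w=snap('wrist','w3.png')
print(px('wrist',256,180,.112))
E
```

```text
3.95 [0.4907 0.1622 0.0927] [  4.4496  14.1543 -10.2076] [ 2.5151 -0.8616 -0.0291] 0.010518061295721588
[0.5386 0.1587 0.112 ]
```

View pics/w3.png

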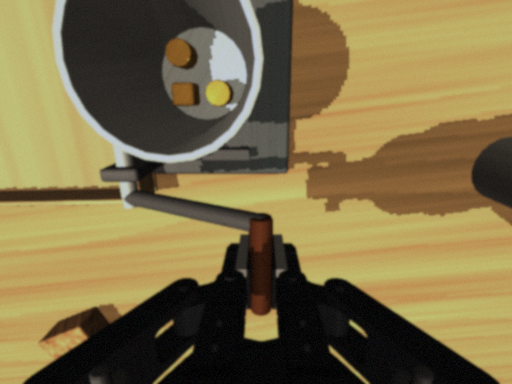

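The wrist view shows the peg held squarely between the pads at (260,265), with the pieces at (180,52), (185,93) and (218,93).

Emit:
move_arm --rows '[{"fingers":-1,"dx":0.005,"dy":0.1,"dz":0.09,"twist":0},{"fingers":-1,"dx":0.006,"dy":0.053,"dz":0.092,"twist":0},{"fingers":-1,"dx":0.008,"dy":0.067,"dz":0.1,"twist":0},{"fingers":-1,"dx":0.01,"dy":0.088,"dz":0.108,"twist":0},{"fingers":-1,"dx":0.013,"dy":0.114,"dz":0.115,"twist":0},{"fingers":-1,"dx":0.017,"dy":0.146,"dz":0.116,"twist":0},{"fingers":-1,"dx":0.02,"dy":0.179,"dz":0.107,"twist":0}]'

```text
time: 4.88
tool_pos: [0.4952, 0.2013, 0.1366]
tool_rot: [[0.992, -0.126, -0.001], [-0.126, -0.992, -0.004], [0.0, 0.004, -1.0]]
wrist_force: [-0.5, -8.6, 0.3]
gripper_width: 0.0103
grasp_force: 48.6
```

Following well; continue.

Emit:
move_arm --rows '[{"fingers":-1,"dx":0.024,"dy":0.21,"dz":0.087,"twist":0},{"fingers":-1,"dx":0.027,"dy":0.235,"dz":0.056,"twist":0},{"fingers":-1,"dx":0.028,"dy":0.248,"dz":0.017,"twist":0},{"fingers":-1,"dx":0.028,"dy":0.247,"dz":-0.025,"twist":0},{"fingers":-1,"dx":0.026,"dy":0.233,"dz":-0.063,"twist":0},{"fingers":-1,"dx":0.024,"dy":0.207,"dz":-0.093,"twist":0},{"fingers":-1,"dx":0.02,"dy":0.176,"dz":-0.112,"twist":0}]'

```text
time: 5.75
tool_pos: [0.5068, 0.2969, 0.1295]
tool_rot: [[0.992, -0.124, 0.002], [-0.124, -0.992, -0.001], [0.003, 0.001, -1.0]]
wrist_force: [-2.2, -0.7, 9.0]
gripper_width: 0.0105
grasp_force: 50.9
```

Emit:
move_arm --rows '[{"fingers":-1,"dx":0.016,"dy":0.142,"dz":-0.12,"twist":0},{"fingers":-1,"dx":0.013,"dy":0.111,"dz":-0.118,"twist":0},{"fingers":-1,"dx":0.01,"dy":0.085,"dz":-0.111,"twist":0},{"fingers":-1,"dx":0.007,"dy":0.064,"dz":-0.102,"twist":0},{"fingers":-1,"dx":0.006,"dy":0.05,"dz":-0.094,"twist":0},{"fingers":-1,"dx":0.005,"dy":0.04,"dz":-0.09,"twist":0},{"fingers":-1,"dx":0,"dy":0,"dz":0,"twist":0},{"fingers":-1,"dx":0,"dy":0,"dz":0,"twist":0}]'

```text
time: 6.75
tool_pos: [0.51, 0.3247, 0.0946]
tool_rot: [[0.992, -0.125, 0.003], [-0.125, -0.992, -0.004], [0.004, 0.004, -1.0]]
wrist_force: [-13.1, -20.1, 40.4]
gripper_width: 0.0104
grasp_force: 53.5
```

```bash
python3 - <<'E'
from h import *
np.set_printoptions(precision=4,suppress=True)
a=snap('top')[120:270,60:260];b=snap('scene')[90:190,240:373]
o=np.hstack([cv2.resize(a,(400,300)),cv2.resize(b,(399,300))])
cv2.imwrite('pics/t4.png',cv2.cvtColor(o,cv2.COLOR_RGB2BGR))
for c in ['top','scene']:
  for n in ['piece0','piece2']: print(c,n,[(np.array(d['box']),round(d['conf'],2)) for d in bot.search_frame(c,n)])
E
```

```text
top piece0 [(array([302.1, 218.8,   8.5,   8.8]), 0.72), (array([245.2, 134.9,  20.9,  20.9]), 0.64), (array([154.9, 193.1,  85.9,  55.7]), 0.41)]
top piece2 [(array([302.1, 218.8,   8.5,   8.8]), 0.72), (array([245.2, 134.9,  20.9,  20.9]), 0.64), (array([154.9, 193.1,  85.9,  55.7]), 0.41)]
scene piece0 []
scene piece2 []
```

View pics/t4.png

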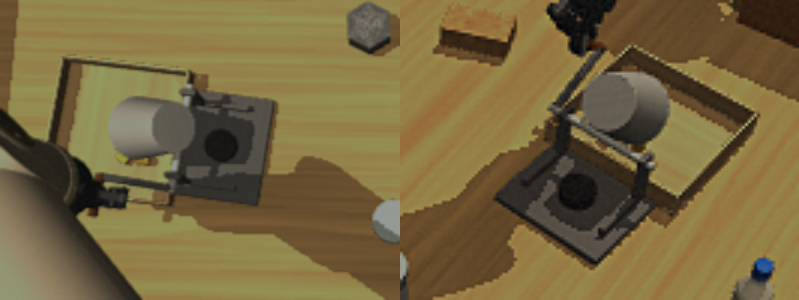

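The drum is on its tipped stop (mouth into tray, foot up at (172,130)), with brass showing in the tray at (130,158). I'll wait a moment, then swing back.

Emit:
move_arm --rows '[{"fingers":-1,"dx":0,"dy":0,"dz":0,"twist":0},{"fingers":-1,"dx":0,"dy":0,"dz":0,"twist":0},{"fingers":-1,"dx":-0.005,"dy":-0.04,"dz":0.09,"twist":0},{"fingers":-1,"dx":-0.006,"dy":-0.05,"dz":0.094,"twist":0},{"fingers":-1,"dx":-0.007,"dy":-0.064,"dz":0.102,"twist":0},{"fingers":-1,"dx":-0.01,"dy":-0.085,"dz":0.111,"twist":0},{"fingers":-1,"dx":-0.013,"dy":-0.111,"dz":0.118,"twist":0},{"fingers":-1,"dx":-0.016,"dy":-0.142,"dz":0.12,"twist":0}]'

```text
time: 8.05
tool_pos: [0.5069, 0.3004, 0.1294]
tool_rot: [[0.993, -0.122, 0.004], [-0.122, -0.993, 0.006], [0.003, -0.006, -1.0]]
wrist_force: [7.2, 5.2, -3.3]
gripper_width: 0.0097
grasp_force: 48.6
```

Emit:
move_arm --rows '[{"fingers":-1,"dx":-0.02,"dy":-0.176,"dz":0.112,"twist":0},{"fingers":-1,"dx":-0.024,"dy":-0.207,"dz":0.093,"twist":0},{"fingers":-1,"dx":-0.026,"dy":-0.233,"dz":0.063,"twist":0},{"fingers":-1,"dx":-0.028,"dy":-0.247,"dz":0.025,"twist":0},{"fingers":-1,"dx":-0.028,"dy":-0.248,"dz":-0.017,"twist":0},{"fingers":-1,"dx":-0.027,"dy":-0.235,"dz":-0.056,"twist":0},{"fingers":-1,"dx":-0.024,"dy":-0.21,"dz":-0.087,"twist":0}]'

```text
time: 8.93
tool_pos: [0.4959, 0.2061, 0.1394]
tool_rot: [[0.993, -0.121, 0.005], [-0.121, -0.993, 0.003], [0.005, -0.003, -1.0]]
wrist_force: [-3.7, -3.6, 15.1]
gripper_width: 0.0097
grasp_force: 56.7
```

Emit:
move_arm --rows '[{"fingers":-1,"dx":-0.02,"dy":-0.179,"dz":-0.107,"twist":0},{"fingers":-1,"dx":-0.017,"dy":-0.146,"dz":-0.116,"twist":0},{"fingers":-1,"dx":-0.013,"dy":-0.114,"dz":-0.115,"twist":0},{"fingers":-1,"dx":-0.01,"dy":-0.088,"dz":-0.108,"twist":0},{"fingers":-1,"dx":-0.008,"dy":-0.067,"dz":-0.1,"twist":0},{"fingers":-1,"dx":-0.006,"dy":-0.053,"dz":-0.092,"twist":0},{"fingers":-1,"dx":-0.005,"dy":-0.09,"dz":-0.12,"twist":0},{"fingers":-1,"dx":0,"dy":0,"dz":0,"twist":0}]'

```text
time: 9.93
tool_pos: [0.4905, 0.1612, 0.091]
tool_rot: [[0.993, -0.122, 0.001], [-0.122, -0.993, 0.002], [0.001, -0.002, -1.0]]
wrist_force: [0.3, 0.7, 2.7]
gripper_width: 0.0101
grasp_force: 59.6
```

Emit:
move_arm --rows '[{"fingers":-1,"dx":0,"dy":-0.05,"dz":-0.08,"twist":0},{"fingers":-1,"dx":0,"dy":-0.03,"dz":-0.05,"twist":0},{"fingers":-1,"dx":0,"dy":0,"dz":0,"twist":0}]'

```text
time: 10.3
tool_pos: [0.4908, 0.1611, 0.0901]
tool_rot: [[0.993, -0.118, 0.006], [-0.118, -0.993, 0.004], [0.006, -0.005, -1.0]]
wrist_force: [-28.6, 0.6, 68.2]
gripper_width: 0.0099
grasp_force: 66.4
```

Emit:
move_arm --rows '[{"fingers":-1,"dx":0,"dy":0.06,"dz":0.1,"twist":0},{"fingers":0.2,"dx":0,"dy":0,"dz":0,"twist":0},{"fingers":0.3,"dx":0,"dy":0,"dz":0,"twist":0},{"fingers":0.3,"dx":0,"dy":0,"dz":0,"twist":0},{"fingers":0.3,"dx":0,"dy":0,"dz":0.6,"twist":0},{"fingers":1,"dx":0,"dy":0,"dz":0.9,"twist":0},{"fingers":1,"dx":0,"dy":0,"dz":0.9,"twist":0},{"fingers":1,"dx":0,"dy":0,"dz":0.4,"twist":0}]'

```text
time: 11.3
tool_pos: [0.491, 0.1592, 0.2594]
tool_rot: [[0.992, -0.123, 0.004], [-0.123, -0.992, 0.001], [0.003, -0.002, -1.0]]
wrist_force: [-0.6, 1.2, -1.0]
gripper_width: 0.0853
grasp_force: 0.0
```

Emit:
move_arm --rows '[{"fingers":1,"dx":0,"dy":0,"dz":0,"twist":0},{"fingers":1,"dx":0,"dy":0,"dz":0,"twist":0},{"fingers":1,"dx":0,"dy":0,"dz":0,"twist":0}]'

```text
time: 11.68
tool_pos: [0.4895, 0.1585, 0.2549]
tool_rot: [[0.992, -0.123, -0.003], [-0.123, -0.992, -0.0], [-0.003, 0.001, -1.0]]
wrist_force: [0.1, 0.3, -0.7]
gripper_width: 0.0856
grasp_force: 0.0
```

```bash
python3 - <<'E'
from h import *
np.set_printoptions(precision=4,suppress=True)
s=bot.state();print(s['time'],np.array(s['tool_pos']),s['wrist_force'],s['gripper_width'])
a=snap('top')[120:270,60:260];w=snap('wrist')
o=np.hstack([cv2.resize(a,(288,384)) if 0 else cv2.copyMakeBorder(cv2.resize(a,(288,216)),0,168,0,0,0),w])
cv2.imwrite('pics/t5.png',cv2.cvtColor(o,cv2.COLOR_RGB2BGR))
print(bot.search_frame('wrist','piece0'))
E
```

```text
11.675 [0.4895 0.1585 0.2549] [ 0.0716  0.2925 -0.6892] 0.08559481998145121
[{'box': [137.5, 81.6, 19.0, 17.3], 'conf': 0.56}, {'box': [131.1, 112.9, 19.4, 14.2], 'conf': 0.53}, {'box': [147.7, 113.6, 19.4, 10.7], 'conf': 0.45}]
```

View pics/t5.png

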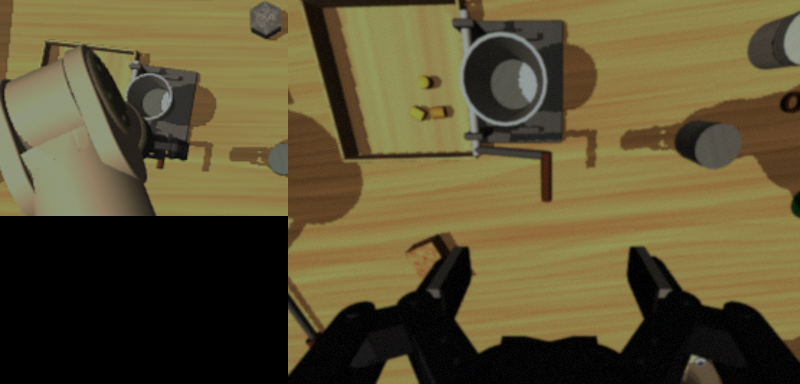

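All three pieces lie in the tray at (426,82), (419,113) and (438,113). The drum at (504,80) is upright and empty.

```bash
python3 - <<'E'
from h import *
np.set_printoptions(precision=4,suppress=True)
print('mouth',px('wrist',216,80,.115),'peg',px('wrist',258.5,177,.112),'tin',px('wrist',428,146,.06))
for n in 'tin_a',: 
  for d in bot.search_frame('wrist',n): print(d)
E
```

```text
mouth [0.5945 0.1889 0.115 ] peg [0.4935 0.161  0.112 ] tin [ 0.4925 -0.0481  0.06  ]
{'box': [419.4, 142.3, 68.8, 46.2], 'conf': 0.95}
{'box': [486.4, 40.7, 48.1, 56.2], 'conf': 0.7}
{'box': [507.3, 203.2, 7.6, 28.5], 'conf': 0.54}
```

Emit:
move_arm --rows '[{"fingers":1,"dx":0,"dy":-0.87,"dz":0,"twist":0},{"fingers":1,"dx":0,"dy":-0.87,"dz":0,"twist":0},{"fingers":1,"dx":0,"dy":-0.87,"dz":0,"twist":0},{"fingers":1,"dx":0,"dy":-0.87,"dz":0,"twist":0},{"fingers":1,"dx":0,"dy":0,"dz":0,"twist":0},{"fingers":1,"dx":0,"dy":0,"dz":0,"twist":0},{"fingers":1,"dx":0,"dy":0,"dz":0,"twist":0},{"fingers":1,"dx":0,"dy":0,"dz":0,"twist":0}]'

```text
time: 12.88
tool_pos: [0.4902, -0.0487, 0.2565]
tool_rot: [[0.993, -0.12, 0.0], [-0.12, -0.993, 0.0], [0.0, -0.0, -1.0]]
wrist_force: [-0.2, -0.4, 0.4]
gripper_width: 0.085
grasp_force: 0.0
```

```bash
python3 - <<'E'
from h import *
np.set_printoptions(precision=4,suppress=True)
s=bot.state();print(s['time'],np.array(s['tool_pos']),s['wrist_force'],np.array(s['qpos']))
w=snap('wrist')
cv2.imwrite('pics/w6.png',cv2.cvtColor(cv2.resize(w,(800,600)),cv2.COLOR_RGB2BGR))
for d in bot.search_frame('wrist','tin_a'): print(np.array(d['box']),d['conf'],px('wrist',*d['box'][:2],.05))
E
```

```text
12.875 [ 0.4902 -0.0487  0.2565] [-0.1737 -0.3633  0.3678] [ 0.418   0.1078 -0.4148  1.6649  0.044   1.378  -1.6945]
[483.3 218.4  49.6  48.1] 0.93 [ 0.3799 -0.3454  0.05  ]
[329.1  64.2  53.1  51.2] 0.89 [ 0.6009 -0.142   0.05  ]
[262.8 164.4  44.2  47.4] 0.85 [ 0.4927 -0.0518  0.05  ]
[450.9 166.7  69.6  48.6] 0.67 [ 0.46   -0.2936  0.05  ]
[397.9 227.6  54.5  53.4] 0.64 [ 0.38   -0.2287  0.05  ]
```

View pics/w6.png

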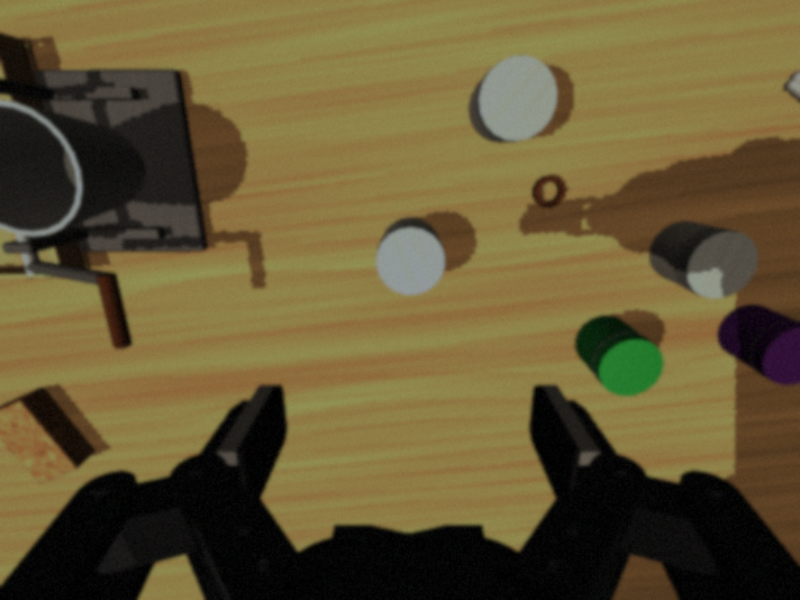

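Candidates here are silver at (411,260), (517,98) and (721,263), green at (629,366) and purple at (785,354). The silver three are the job's tins; the green and purple are the excluded look-alikes.

```bash
python3 - <<'E'
from h import *
np.set_printoptions(precision=4,suppress=True)
for u,v in [(411,260),(517,98),(721,263),(629,366),(549,191)]: print(px('wrist',u*.64,v*.64,.06))
E
```

```text
[ 0.4925 -0.052   0.06  ]
[ 0.6013 -0.1416  0.06  ]
[ 0.4595 -0.3003  0.06  ]
[ 0.3746 -0.2306  0.06  ]
[ 0.5333 -0.1633  0.06  ]
```

Emit:
move_arm --rows '[{"fingers":1,"dx":0.04,"dy":-0.055,"dz":-0.9,"twist":0},{"fingers":1,"dx":0,"dy":0,"dz":-0.9,"twist":0},{"fingers":1,"dx":0,"dy":0,"dz":-0.9,"twist":0},{"fingers":1,"dx":0,"dy":0,"dz":-0.7,"twist":0},{"fingers":1,"dx":0,"dy":0,"dz":-0.4,"twist":0},{"fingers":1,"dx":0,"dy":0,"dz":-0.2,"twist":0},{"fingers":1,"dx":0,"dy":0,"dz":0,"twist":0}]'

```text
time: 13.85
tool_pos: [0.4924, -0.053, 0.0163]
tool_rot: [[0.993, -0.122, -0.001], [-0.122, -0.993, 0.0], [-0.001, -0.0, -1.0]]
wrist_force: [1.3, -0.3, 0.8]
gripper_width: 0.0856
grasp_force: 0.0
```

Emit:
move_arm --rows '[{"fingers":-0.2,"dx":0,"dy":0,"dz":0,"twist":0},{"fingers":-0.2,"dx":0,"dy":0,"dz":0,"twist":0},{"fingers":-1,"dx":0,"dy":0,"dz":0,"twist":0},{"fingers":-1,"dx":0,"dy":0,"dz":0,"twist":0},{"fingers":-1,"dx":0,"dy":0,"dz":0.15,"twist":0},{"fingers":-1,"dx":0,"dy":0,"dz":0.3,"twist":0},{"fingers":-1,"dx":0,"dy":0,"dz":0.2,"twist":0},{"fingers":-1,"dx":0,"dy":0,"dz":0,"twist":0}]' --squeeze 50

```text
time: 14.85
tool_pos: [0.4933, -0.0535, 0.0566]
tool_rot: [[0.992, -0.123, 0.002], [-0.123, -0.992, -0.0], [0.002, 0.0, -1.0]]
wrist_force: [0.0, -0.6, -3.2]
gripper_width: 0.0552
grasp_force: 53.8
```

Emit:
move_arm --rows '[{"fingers":-1,"dx":0,"dy":0,"dz":0,"twist":0},{"fingers":-1,"dx":0,"dy":0,"dz":0,"twist":0},{"fingers":-1,"dx":0,"dy":0,"dz":0,"twist":0},{"fingers":-1,"dx":0,"dy":0,"dz":0,"twist":0}]'

```text
time: 15.35
tool_pos: [0.4924, -0.0532, 0.0552]
tool_rot: [[0.992, -0.123, -0.0], [-0.123, -0.992, 0.0], [-0.0, -0.0, -1.0]]
wrist_force: [-0.6, 0.4, -2.7]
gripper_width: 0.0558
grasp_force: 53.7
```

```bash
cat > heft.py <<'E'
from h import *
F=[]
for i in range(5):
    bot.snapshot('wrist'); s=bot.state(); F.append(s['wrist_force'])
print(s['time'],np.mean(F,0).round(2),np.std(F,0).round(2),np.round(s['tool_pos'],4),s['gripper_width'])
E
python3 heft.py
```

```text
15.6 [ 0.08  0.45 -3.28] [0.41 0.37 0.33] [ 0.4925 -0.0532  0.0555] 0.05534045568959781
```

About 3.3 N (0.33 kg), so this is a light one. I'll set it back and go to tin 2.

Emit:
move_arm --rows '[{"fingers":-1,"dx":0,"dy":0,"dz":-0.35,"twist":0},{"fingers":-1,"dx":0,"dy":0,"dz":-0.22,"twist":0},{"fingers":-1,"dx":0,"dy":0,"dz":-0.07,"twist":0},{"fingers":-1,"dx":0,"dy":0,"dz":-0.02,"twist":0},{"fingers":-1,"dx":0,"dy":0,"dz":0,"twist":0},{"fingers":1,"dx":0,"dy":0,"dz":0,"twist":0},{"fingers":1,"dx":0,"dy":0,"dz":0,"twist":0},{"fingers":1,"dx":0,"dy":0,"dz":0,"twist":0}]'

```text
time: 16.6
tool_pos: [0.4927, -0.0532, 0.0159]
tool_rot: [[0.992, -0.123, 0.0], [-0.123, -0.992, 0.0], [0.0, -0.0, -1.0]]
wrist_force: [0.3, 0.2, -0.5]
gripper_width: 0.0854
grasp_force: 0.0
```

Emit:
move_arm --rows '[{"fingers":1,"dx":0,"dy":0,"dz":0.5,"twist":0},{"fingers":1,"dx":0,"dy":0,"dz":0.9,"twist":0},{"fingers":1,"dx":0,"dy":0,"dz":0.9,"twist":0},{"fingers":1,"dx":0.6,"dy":-0.5,"dz":0.1,"twist":0},{"fingers":1,"dx":0.6,"dy":-0.5,"dz":0,"twist":0},{"fingers":1,"dx":0.58,"dy":-0.47,"dz":0,"twist":0},{"fingers":1,"dx":0,"dy":0,"dz":0,"twist":0},{"fingers":1,"dx":0,"dy":0,"dz":0,"twist":0}]'

```text
time: 17.6
tool_pos: [0.599, -0.1407, 0.1593]
tool_rot: [[0.993, -0.122, -0.001], [-0.122, -0.993, 0.001], [-0.001, -0.001, -1.0]]
wrist_force: [-0.6, 1.0, 0.4]
gripper_width: 0.0854
grasp_force: 0.0
```

```bash
python3 - <<'E'
from h import *
np.set_printoptions(precision=4,suppress=True)
s=bot.state();print(s['time'],np.array(s['tool_pos']),s['wrist_force'],np.array(s['qpos']))
w=snap('wrist','w7.png')
for d in bot.search_frame('wrist','tin_a'): print(np.array(d['box']),d['conf'],px('wrist',*d['box'][:2],.055))
E
```

```text
17.6 [ 0.599  -0.1407  0.1593] [-0.5569  1.0371  0.405 ] [ 0.4435  0.4307 -0.3571  1.4881  0.1533  1.2516 -1.6252]
[492.5 336.5  26.4  32.6] 0.71 [ 0.3911 -0.3841  0.055 ]
[200.2 282.4  54.3  70.8] 0.65 [ 0.5051 -0.0632  0.055 ]
[262.4 185.6  56.8  66.1] 0.61 [ 0.6048 -0.1422  0.055 ]
[343.1 329.6  26.1  39.4] 0.57 [ 0.4221 -0.2131  0.055 ]
```

View pics/w7.png

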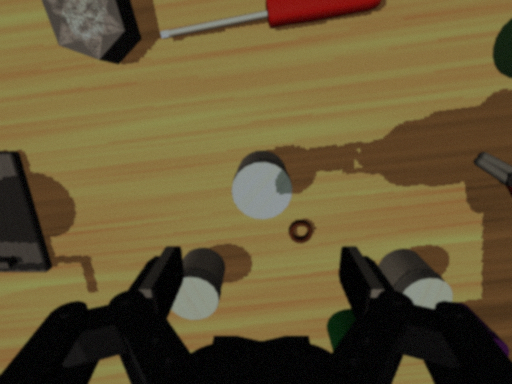

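The lid of tin 2 is at (262,191), just below the tool, and tin 1 stands at (197,298).

Emit:
move_arm --rows '[{"fingers":1,"dx":0.02,"dy":-0.02,"dz":-0.8,"twist":0},{"fingers":1,"dx":0,"dy":0,"dz":-0.8,"twist":0},{"fingers":1,"dx":0,"dy":0,"dz":-0.5,"twist":0},{"fingers":1,"dx":0,"dy":0,"dz":-0.28,"twist":0},{"fingers":1,"dx":0,"dy":0,"dz":0,"twist":0},{"fingers":-0.2,"dx":0,"dy":0,"dz":0,"twist":0},{"fingers":-0.2,"dx":0,"dy":0,"dz":0,"twist":0},{"fingers":-1,"dx":0,"dy":0,"dz":0,"twist":0}]'

```text
time: 18.7
tool_pos: [0.6018, -0.1426, 0.0191]
tool_rot: [[0.992, -0.122, 0.003], [-0.122, -0.992, -0.001], [0.003, 0.0, -1.0]]
wrist_force: [-1.2, 0.6, 6.2]
gripper_width: 0.0544
grasp_force: 53.0
```

Emit:
move_arm --rows '[{"fingers":-1,"dx":0,"dy":0,"dz":0,"twist":0},{"fingers":-1,"dx":0,"dy":0,"dz":0.15,"twist":0},{"fingers":-1,"dx":0,"dy":0,"dz":0.3,"twist":0},{"fingers":-1,"dx":0,"dy":0,"dz":0.2,"twist":0},{"fingers":-1,"dx":0,"dy":0,"dz":0,"twist":0},{"fingers":-1,"dx":0,"dy":0,"dz":0,"twist":0},{"fingers":-1,"dx":0,"dy":0,"dz":0,"twist":0},{"fingers":-1,"dx":0,"dy":0,"dz":0,"twist":0}]'

```text
time: 19.7
tool_pos: [0.6002, -0.1426, 0.0555]
tool_rot: [[0.992, -0.123, -0.001], [-0.123, -0.992, 0.0], [-0.001, -0.0, -1.0]]
wrist_force: [0.6, -0.3, -3.3]
gripper_width: 0.0546
grasp_force: 53.5
```

```bash
python3 heft.py
```

```text
19.95 [-0.31 -0.18 -3.05] [0.31 0.5  0.49] [ 0.6005 -0.1426  0.056 ] 0.05436605508245883
```

Also light (0.31 kg). I'll set it back and take tin 3.

Emit:
move_arm --rows '[{"fingers":-1,"dx":0,"dy":0,"dz":-0.33,"twist":0},{"fingers":-1,"dx":0,"dy":0,"dz":-0.2,"twist":0},{"fingers":-1,"dx":0,"dy":0,"dz":-0.07,"twist":0},{"fingers":-1,"dx":0,"dy":0,"dz":-0.03,"twist":0},{"fingers":-1,"dx":0,"dy":0,"dz":0,"twist":0},{"fingers":1,"dx":0,"dy":0,"dz":0,"twist":0},{"fingers":1,"dx":0,"dy":0,"dz":0,"twist":0},{"fingers":1,"dx":0,"dy":0,"dz":0,"twist":0}]'

```text
time: 20.95
tool_pos: [0.6006, -0.1427, 0.0182]
tool_rot: [[0.992, -0.123, 0.0], [-0.123, -0.992, 0.0], [0.0, -0.0, -1.0]]
wrist_force: [-0.9, -0.1, -0.8]
gripper_width: 0.0852
grasp_force: 0.0
```

Emit:
move_arm --rows '[{"fingers":1,"dx":0,"dy":0,"dz":0.5,"twist":0},{"fingers":1,"dx":0,"dy":0,"dz":0.95,"twist":0},{"fingers":1,"dx":0,"dy":0,"dz":0.9,"twist":0},{"fingers":1,"dx":-0.59,"dy":-0.66,"dz":0,"twist":0},{"fingers":1,"dx":-0.59,"dy":-0.66,"dz":0,"twist":0},{"fingers":1,"dx":-0.59,"dy":-0.66,"dz":0,"twist":0},{"fingers":1,"dx":-0.59,"dy":-0.66,"dz":0,"twist":0},{"fingers":1,"dx":0,"dy":0,"dz":0,"twist":0}]'

```text
time: 21.95
tool_pos: [0.4552, -0.306, 0.1592]
tool_rot: [[0.991, -0.131, -0.002], [-0.131, -0.991, -0.002], [-0.001, 0.002, -1.0]]
wrist_force: [0.9, 1.2, -0.5]
gripper_width: 0.0855
grasp_force: 0.0
```

Emit:
move_arm --rows '[{"fingers":1,"dx":0,"dy":0,"dz":0,"twist":0},{"fingers":1,"dx":0,"dy":0,"dz":0,"twist":0}]'

```text
time: 22.2
tool_pos: [0.4601, -0.2995, 0.1593]
tool_rot: [[0.993, -0.12, 0.001], [-0.12, -0.993, 0.001], [0.001, -0.001, -1.0]]
wrist_force: [0.1, 1.0, 0.8]
gripper_width: 0.0852
grasp_force: 0.0
```

```bash
python3 - <<'E'
from h import *
np.set_printoptions(precision=4,suppress=True)
s=bot.state();print(s['time'],np.array(s['tool_pos']),s['wrist_force'],np.array(s['qpos']))
w=snap('wrist','w8.png')
for d in bot.search_frame('wrist','tin_a'): print(np.array(d['box']),d['conf'],px('wrist',*d['box'][:2],.055))
E
```

```text
22.2 [ 0.4601 -0.2995  0.1593] [0.1264 0.971  0.8133] [ 0.7588  0.2835 -0.2877  1.676   0.0846  1.1942 -1.2401]
[212.2 266.8  54.3  72.8] 0.84 [ 0.3842 -0.2392  0.055 ]
[335.1 257.1  55.5  67.6] 0.84 [ 0.3805 -0.3668  0.055 ]
[ 34.  188.4  67.9  66.2] 0.74 [ 0.4892 -0.0876  0.055 ]
[ 62.6  49.4 106.4  78.7] 0.72 [ 0.5995 -0.1558  0.055 ]
[263.1 188.8  58.6  72.7] 0.63 [ 0.4628 -0.302   0.055 ]
```

View pics/w8.png

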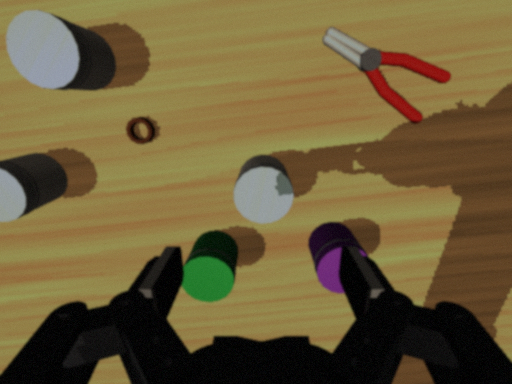

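Tin 3's lid is at (264,195). Green at (209,270) and purple at (335,260) are clear of the fingers.

Emit:
move_arm --rows '[{"fingers":1,"dx":-0.03,"dy":-0.03,"dz":-0.8,"twist":0},{"fingers":1,"dx":0,"dy":0,"dz":-0.8,"twist":0},{"fingers":1,"dx":0,"dy":0,"dz":-0.5,"twist":0},{"fingers":1,"dx":0,"dy":0,"dz":-0.28,"twist":0},{"fingers":1,"dx":0,"dy":0,"dz":0,"twist":0},{"fingers":-0.2,"dx":0,"dy":0,"dz":0,"twist":0},{"fingers":-0.2,"dx":0,"dy":0,"dz":0,"twist":0},{"fingers":-1,"dx":0,"dy":0,"dz":0,"twist":0}]' --squeeze 70

```text
time: 23.3
tool_pos: [0.4585, -0.3031, 0.0185]
tool_rot: [[0.992, -0.122, 0.003], [-0.122, -0.992, -0.001], [0.003, 0.001, -1.0]]
wrist_force: [-0.0, 1.5, 6.4]
gripper_width: 0.055
grasp_force: 73.6
```

Emit:
move_arm --rows '[{"fingers":-1,"dx":0,"dy":0,"dz":0,"twist":0},{"fingers":-1,"dx":0,"dy":0,"dz":0.15,"twist":0},{"fingers":-1,"dx":0,"dy":0,"dz":0.3,"twist":0},{"fingers":-1,"dx":0,"dy":0,"dz":0.2,"twist":0},{"fingers":-1,"dx":0,"dy":0,"dz":0,"twist":0},{"fingers":-1,"dx":0,"dy":0,"dz":0,"twist":0},{"fingers":-1,"dx":0,"dy":0,"dz":0,"twist":0},{"fingers":-1,"dx":0,"dy":0,"dz":0,"twist":0}]'

```text
time: 24.3
tool_pos: [0.4568, -0.3027, 0.055]
tool_rot: [[0.992, -0.123, -0.001], [-0.123, -0.992, 0.001], [-0.001, -0.001, -1.0]]
wrist_force: [0.2, -0.1, -6.7]
gripper_width: 0.0548
grasp_force: 75.8
```

```bash
python3 heft.py
```

```text
24.55 [ 0.23 -0.19 -7.59] [0.15 0.41 0.73] [ 0.4571 -0.3028  0.0554] 0.05485660192427213
```

7.6 N (0.75 kg), clearly the heaviest. Next I lift it and carry it over the drum.

Emit:
move_arm --rows '[{"fingers":-1,"dx":0,"dy":0,"dz":0.5,"twist":0},{"fingers":-1,"dx":0,"dy":0,"dz":0.8,"twist":0},{"fingers":-1,"dx":0,"dy":0,"dz":0.8,"twist":0},{"fingers":-1,"dx":0,"dy":0,"dz":0.6,"twist":0},{"fingers":-1,"dx":0.1,"dy":0.3,"dz":0.1,"twist":0},{"fingers":-1,"dx":0.2,"dy":0.7,"dz":0,"twist":0},{"fingers":-1,"dx":0.2,"dy":0.7,"dz":0,"twist":0},{"fingers":-1,"dx":0.2,"dy":0.7,"dz":0,"twist":0}]'

```text
time: 25.55
tool_pos: [0.4988, -0.1561, 0.222]
tool_rot: [[0.993, -0.122, -0.002], [-0.122, -0.993, 0.001], [-0.002, -0.001, -1.0]]
wrist_force: [-0.3, -0.3, -7.2]
gripper_width: 0.0547
grasp_force: 77.7
```

Emit:
move_arm --rows '[{"fingers":-1,"dx":0.2,"dy":0.7,"dz":0,"twist":0},{"fingers":-1,"dx":0.2,"dy":0.7,"dz":0,"twist":0},{"fingers":-1,"dx":0.2,"dy":0.7,"dz":0,"twist":0},{"fingers":-1,"dx":0.2,"dy":0.7,"dz":0,"twist":0},{"fingers":-1,"dx":0.2,"dy":0.7,"dz":0,"twist":0},{"fingers":-1,"dx":0.2,"dy":0.7,"dz":0,"twist":0},{"fingers":-1,"dx":0.2,"dy":0.7,"dz":0,"twist":0},{"fingers":-1,"dx":0.1,"dy":0.5,"dz":0,"twist":0}]'

```text
time: 26.55
tool_pos: [0.5879, 0.1687, 0.2217]
tool_rot: [[0.993, -0.12, -0.003], [-0.12, -0.993, 0.001], [-0.003, -0.001, -1.0]]
wrist_force: [0.1, -0.6, -7.6]
gripper_width: 0.0551
grasp_force: 77.7
```

Emit:
move_arm --rows '[{"fingers":-1,"dx":0.1,"dy":0.2,"dz":0,"twist":0},{"fingers":-1,"dx":0,"dy":0,"dz":0,"twist":0},{"fingers":-1,"dx":0,"dy":0,"dz":0,"twist":0},{"fingers":-1,"dx":0,"dy":0,"dz":0,"twist":0},{"fingers":-1,"dx":0,"dy":0,"dz":0,"twist":0},{"fingers":-1,"dx":0,"dy":0,"dz":0,"twist":0}]'

```text
time: 27.3
tool_pos: [0.5952, 0.1767, 0.2237]
tool_rot: [[0.992, -0.123, 0.0], [-0.123, -0.992, -0.0], [0.0, 0.0, -1.0]]
wrist_force: [-0.5, 0.5, -7.4]
gripper_width: 0.0551
grasp_force: 77.8
```

Emit:
move_arm --rows '[{"fingers":-1,"dx":0,"dy":0.1,"dz":0,"twist":0},{"fingers":-1,"dx":0,"dy":0.09,"dz":0,"twist":0},{"fingers":-1,"dx":0,"dy":0,"dz":0,"twist":0},{"fingers":-1,"dx":0,"dy":0,"dz":0,"twist":0},{"fingers":-1,"dx":0,"dy":0,"dz":0,"twist":0},{"fingers":-1,"dx":0,"dy":0,"dz":0,"twist":0}]'

```text
time: 28.05
tool_pos: [0.5952, 0.1883, 0.2235]
tool_rot: [[0.992, -0.123, 0.0], [-0.123, -0.992, -0.0], [0.0, 0.0, -1.0]]
wrist_force: [0.2, 0.2, -7.4]
gripper_width: 0.0549
grasp_force: 77.8
```

```bash
python3 - <<'E'
from h import *
np.set_printoptions(precision=4,suppress=True)
s=bot.state();print(s['time'],np.array(s['tool_pos']),np.abs(s['qvel']).max())
snap('scene');snap('top')
p=np.array(s['tool_pos']);print('expected held tin centre',proj('scene',[p[0],p[1],p[2]+.012]),'mouth',proj('scene',[.595,.189,.115]))
for n in ['tin_a','drum']:
  for d in bot.search_frame('scene',n): print(n,np.array(d['box']),round(d['conf'],2),px('scene',*d['box'][:2],.03))
E
```

```text
28.05 [0.5952 0.1883 0.2235] 0.0024400818350666536
expected held tin centre [306.2205 106.1176] mouth [302.135  134.4237]
tin_a [167.1 205.8  18.9  21.6] 0.95 [ 0.3737 -0.2352  0.03  ]
tin_a [235.1 185.   14.6  28.4] 0.93 [ 0.4977 -0.0519  0.03  ]
tin_a [245.8 221.5  21.   25.4] 0.89 [ 0.6052 -0.1428  0.03  ]
tin_a [308.3 106.8  18.2  26.8] 0.78 [0.5048 0.4055 0.03  ]
tin_a [134.1 241.7  22.3  22.7] 0.57 [ 0.3808 -0.3804  0.03  ]
drum [297.2 141.1  55.5  36.8] 0.91 [0.5621 0.2277 0.03  ]
```

```bash
python3 -c "
from rig import bot
print(bot.close_job())"
```

```text
the job is handed in; nothing more can be done
None
```

I handed the job in after about 28 s: the drum was tipped, all three brass pieces are in the tray, and it is back upright on its stop. The arm is holding the heaviest tin (about 0.75 kg; the other two, about 0.3 kg each, stand where they were) still and upright over the middle of the mouth, about 9 cm above the rim.

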